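# Run in a regreased linear stage and park its carriage

## Task

The linear stage has just been regreased. First turn the wing cap of the grease pot clockwise until it is fully shut. Then check the slide for sticky spots: by its slanted paddle, run the carriage slowly (always below 0.3 m/s) all the way to its left-hand stop, then all the way to its right-hand stop, and finally park it with its pointer over the ridge of the index clip and let go, without knocking the scan head above it or disturbing the bottle and the torque key.

Things in the scene. Friction and masses are not known exactly. Their poses are not given: they have to be found in the camera images.
- stage: Fixed linear stage: aluminium base plate 180 x 290 x 14 mm with a rail along its y axis. Origin under the base (on the worktop), at mid-rail; -x faces the robot, +y is left as the robot sees it, z up; its yaw varies by up to 0.15 rad.
- scan_head: White box 128 x 220 x 56 mm (underside 131, top 187 mm above the worktop) on two rear columns over the rail, fixed to the stage; origin and axes are the stage's. It spans y = -110 to 110 mm and its front face is at x = -37 mm, so the tool must lean back towards the robot to reach the paddle. Must not be knocked.
- carriage (a joint): Position in m of the steel carriage (70 x 80 mm, top about 63 mm above the worktop) on the rail: 0 at its right-hand stop (carriage centre at stage y = -80 mm), 0.16 at its left-hand stop (stage y = +80 mm); grows along stage +y. About 2 N of drag, more when faster; it stays where it is left.
- paddle (a point): Grip point of the carriage's black paddle, a flat bar 14 mm thick (along y), 26 mm wide, 62 mm long, leaning 30 degrees from vertical towards stage -x. The point is on its mid-line, 17 mm below the tip, at stage x = -60 mm, 82 mm above the worktop; axes are the stage's. Pinch along y with the tool leaning about 30 degrees, pointing down and away from the robot.
- pointer (a point): Front tip of the thin steel pointer of the carriage (4 mm wide, 34 mm above the worktop), on the carriage's mid-line below the paddle: same stage y as the paddle, stage x = -64 mm.
- index_clip: Dark steel clip 22 x 26 mm, fixed on the front ledge of the stage below the pointer's path (clip top 27 mm above the worktop), with a 3 mm ridge along its x axis at its middle. Origin under its centre; axes as the stage's. It stands anywhere within 45 mm of mid-rail.
- grease_pot: Fixed round pot, foot 72 mm in diameter, body 54 mm, 103 mm tall with the cap's wing; stands beside the left or the right end of the stage. Origin under its centre.
- cap (a joint): Angle of the captive black cap (52 mm in diameter) of the grease pot, in rad: 0 fully shut (a stop), up to 1.5 open; grows anticlockwise seen from above. It starts 0.8 to 1.35 open. Turning takes about 0.06 N m; it stays where it is left. It does not rise as it turns.
- cap_wing (a point): Centre of the upright wing on the cap, on the cap's axis, 86 mm above the worktop. The wing is a bar 46 mm long (along this point's x axis), 14 mm thick (along its y axis) and 34 mm high, its top 103 mm above the worktop. The cap's disc lies under it, top 70 mm above the worktop: keep the fingertips above that.
- ipa_bottle: White solvent bottle, loose, 58 mm in diameter and 121 mm tall, beside the end of the stage opposite the grease pot. Origin under its centre. Leave alone.
- torque_key: Loose torque key, 20 x 180 x 12 mm, lying in front of the stage, origin under its centre. Leave alone.
Mind the look-alikes: they are no part of the job. What is shaped like the grease_pot but pink is not meant.

How it is judged:
By the outcome, as a careful person would: the job done as asked, in the order asked, and still so for the second after the job is handed in, with the robot touching nothing.
It also fails if it takes over 54 s, if anything falls off the work surface, if the arm or the gripper's body presses on something with over 40 N, if the wrist force passes 120 N, or if a joint passes its speed limit or range.

## Robot

A 7-joint arm with a two-finger parallel gripper is mounted at the origin on a cart in front of the work surface, level with it; the furniture and walls round the work are solid. World frame = base frame: x ahead of the robot, y to its left, z up, the work surface at z = 0. Lengths are in m, angles in rad, forces in N, time in s.
With the tool pointing down it reaches from about 0.425 to 0.875 m from the base axis. Payload 4.7 kg.
Tool frame: the origin (TCP) lies at the very end of the fingers, on their centre line; the grasp point (between the pads) lies 19 mm behind it; z points along the fingers, y is the line along which they close (so a half turn about z gives the same grasp; the last joint's range is limited). The gripper opens to 87 mm and grips with 3 to 60 N. Pads are 19 mm wide; open, the fingers measure 117 mm over their backs; the gripper's body (75 mm by 190 mm) begins 51 mm behind the grasp point.
Start: joints at [-1.224, 0.321, -0.07, 1.45, 0.023, 1.371, -0.057], TCP at [0.212, 0.614, 0.223] pointing down, gripper open.
Joint ranges: [-2.86, 2.86], [-0.3, 2.09], [-1.38, 1.24], [0.06, 2.45], [-1.56, 4.7], [0.09, 2.05], [-2.69, 2.69]. Speed limits (rad/s): [2.57, 2.57, 3.14, 3.14, 3.14, 3.14, 3.14].

## Interface

Orientations are given as a rotation vector (axis times angle).
In Python, from bench import ctrl gives the robot as it stands.
- The arm moves only by the shell command python3 -m jog 'ROWS' [FORCE]. ROWS is JSON, a list that holds one entry, the list of rows, each a list of 7 numbers: the shift along the tool's x, y, z in mm, then the turn, a rotation vector about the tool's x, y, z in degrees, then the finger opening in mm, from 0 to 87. A call has 1 to 10 rows; each row is the pose to reach, as a shift and turn from the pose commanded when the call began, along the tool's axes at that moment; what a row does not reach only later rows make up. A row lasts 1/10 s, in which the tool goes at most 50 mm and 8.59 degrees, less where a joint would pass 70% of its speed; a pose out of reach is approached as far as the arm can. A call with a gripper value outside its range is refused whole. The fingers move at their own pace and stop on an object; FORCE is the grip in N (left out, the last holds). Time passes only in rows, so rows that repeat a pose let the fingers close. It gives the time, the measured TCP pose, the force, the opening and the grip force at its end, in the units of the state.
- ctrl.get_state(): the state, without advancing time (a new reading comes with each control period).
- ctrl.get_image(name): name is "scene" or "top"; returns a dict with "image" (384x512x3 uint8, red, green, blue), "depth" (384x512 float32, m along the optical axis (not along the pixel's ray), 0 where there is no reading), "fov_y" (degrees; the focal length in pixels is half the picture's height over the tangent of half this angle, whatever the lens; pixels are square), "cx", "cy" (the principal point, pixels), "rvec" (rotation vector, rad) and "tvec" (3), from world to camera coordinates, as OpenCV has them. Camera axes: x right, y down, z forward; pixel columns grow to the right and rows downward; lengths in m; the calibration is good to about 2 mm. A picture is of the moment at which its call begins.
- ctrl.close_job(): hands the job in; it is judged then, once.
The state is a dict: "time": time; "joint_positions": joint angles; "qd": joint speeds; "joint_torque": joint torques, N m; "position": TCP position; "tool_rot": TCP orientation; "ft_force": force on the tool from outside, world axes, zero at the start; "torque": the same for the moment, N m; "grip_width": opening from 0.0 (shut) to 1.0 (fully open); "grip_force": force on a finger pad.
Only numpy, scipy, OpenCV 4.12 (cv2) and the standard library are available. Lean on these libraries where they do the work, as an engineer would, in place of code of your own. Each camera call takes 0.05 s, during which the arm holds its last target. There are 200 camera calls.

## Working session

There is one attempt and no reset: what is moved stays moved. The work goes in short steps, Python scripts to look and compute and a shell command to move; the robot and the scene stay as the last step left them, time stands still between calls to the robot, and variables do not carry over. Pictures are saved under pics/ and viewed, at most 12 in all, crops included, and the job is handed in when it is done.

```bash
ls; mkdir -p pics; cat > h.py <<'E'
import numpy as np, cv2
from bench import ctrl
from scipy.spatial.transform import Rotation as R
def grab(n):
    d=ctrl.get_image(n); im=d["image"]; H,W=im.shape[:2]
    d["f"]=H/2/np.tan(np.radians(d["fov_y"])/2); d["Rm"]=cv2.Rodrigues(np.array(d["rvec"],float))[0]
    d["t"]=np.array(d["tvec"],float); return d
def ray(d,u,v,z):  # pixel onto plane z
    r=d["Rm"].T@np.array([(u-d["cx"])/d["f"],(v-d["cy"])/d["f"],1]); c=-d["Rm"].T@d["t"]
    return c+r*(z-c[2])/r[2]
def cloud(d):
    z=d["depth"]; v,u=np.mgrid[:z.shape[0],:z.shape[1]]
    p=np.stack([(u-d["cx"])/d["f"]*z,(v-d["cy"])/d["f"]*z,z],-1)
    w=(p-d["t"])@d["Rm"]; w[z==0]=np.nan; return w
def save(n,im): cv2.imwrite("pics/"+n,cv2.cvtColor(im,cv2.COLOR_RGB2BGR))
E
python3 - <<'E'
from h import *
for n in("scene","top"):
    d=grab(n); save(n+"0.png",d["image"]); np.save(n+"0.npy",d,allow_pickle=True)
    print(n,-d["Rm"].T@d["t"],d["f"],d["cx"],d["cy"])
s=ctrl.get_state(); print(s["time"],s["position"],R.from_rotvec(s["tool_rot"]).as_matrix().round(3),s["ft_force"],s["grip_width"])
E
```

```text
pics
scene [-0.21661614  0.46857654  0.49383005] 349.9246459889425 253.5538372215347 193.02123914612616
top [-0.05173407 -0.02316629  0.7869596 ] 429.2454097376345 263.24287498916425 191.58135639345983
0.1 [0.21222065 0.61386872 0.22156923] [[-0.945  0.327 -0.   ]
 [ 0.327  0.945 -0.002]
 [-0.    -0.002 -1.   ]] [-0.35594063 -0.06205057  0.47280236] 1.0013601977194275
```

View pics/scene0.png

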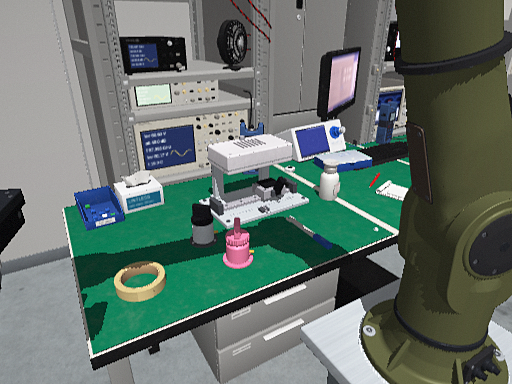

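View pics/top0.png

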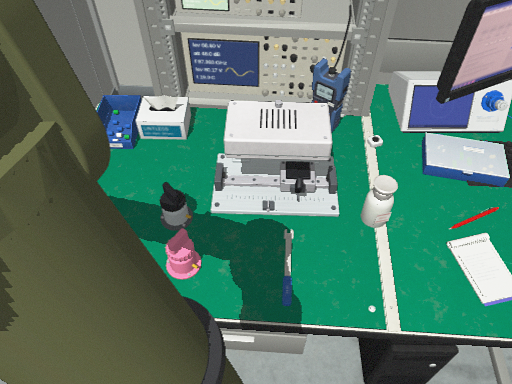

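The candidates for the pot are the grey one with a black cap (top ~(175,205), scene ~(203,222)) and a pink one (top ~(183,255), scene ~(238,245)). The grey one beside the stage's left end is meant, because pink is excluded. The clip is at about top (268,206), the paddle at about (300,185) and the bottle at (380,200). I'll confirm this in an enlarged crop.

```bash
python3 - <<'E'
from h import *
d=np.load("top0.npy",allow_pickle=True).item(); s=np.load("scene0.npy",allow_pickle=True).item()
a=cv2.resize(d["image"][150:290,150:350],None,fx=4,fy=4,interpolation=cv2.INTER_CUBIC)
b=cv2.resize(s["image"][160:280,180:340],None,fx=4.67,fy=4.67,interpolation=cv2.INTER_CUBIC)
save("c1.png",a);save("c2.png",b)
for n,x in(("top",d),("sc",s)):
    w=cloud(x); 
    for u,v in ([(175,205),(172,190),(268,206),(298,186),(225,205),(330,210)] if n=="top" else [(203,222),(201,208),(279,190)]):
        print(n,u,v,w[v,u].round(3))
E
```

```text
top 175 205 [0.483 0.188 0.071]
top 172 190 [0.497 0.193 0.104]
top 268 206 [ 0.529 -0.005  0.028]
top 298 186 [ 0.538 -0.067  0.091]
top 225 205 [0.535 0.093 0.013]
top 330 210 [ 0.538 -0.145  0.015]
sc 203 222 [0.477 0.206 0.068]
sc 201 208 [0.496 0.201 0.097]
sc 279 190 [ 0.551 -0.064  0.06 ]
```

View pics/c1.png

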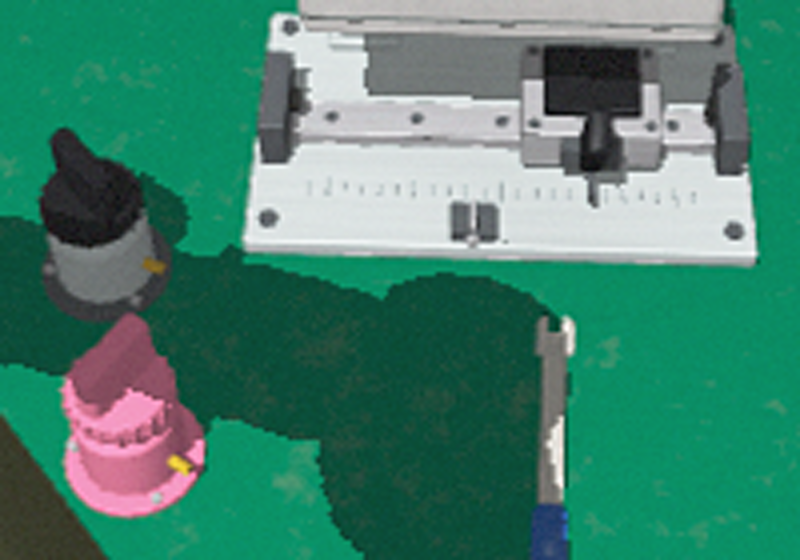

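View pics/c2.png

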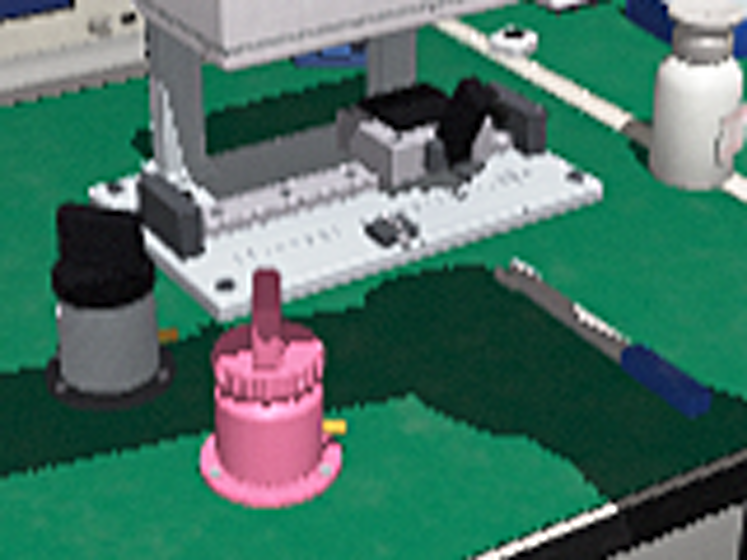

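The crops confirm it: the grey pot with the black wing cap is the target. In the top crop, the plate's front corners are at (246,248) and (755,262), the clip ridge at (473,225) and the pointer tip at (595,205). Next come the stage frame and the wing pose.

```bash
python3 - <<'E'
from h import *
d=np.load("top0.npy",allow_pickle=True).item(); s=np.load("scene0.npy",allow_pickle=True).item()
P=lambda x,y,z:ray(d,150+x/4,150+y/4,z)
L=P(245,244,.014);Rr=P(757,259,.014); print(L,Rr,np.linalg.norm(L-Rr))
L2=P(272,15,.014);print("rearleft",L2)
e=(L-Rr)/np.linalg.norm(L-Rr); yaw=np.arctan2(-e[0],e[1]); ex=np.array([np.cos(yaw),np.sin(yaw),0]);ey=np.array([-ex[1],ex[0],0])
O=(L+Rr)/2+.09*ex; O[2]=0; print("yaw",yaw,"O",O, "by rear",(L2-O)@ex,(L2-O)@ey)
st=lambda p:((p-O)@ex,(p-O)@ey)
print("ridge top",st(P(473,217,.029)),st(P(473,240,.029)))
print("pointer",st(P(595,205,.034)))
W=np.vstack([cloud(x).reshape(-1,3) for x in(d,s)])
m=(abs(W[:,0]-.52)<.1)&(abs(W[:,1]+.06)<.06)
for n,x in(("top",d),("sc",s)):
    w=cloud(x).reshape(-1,3); im=x["image"].reshape(-1,3).astype(int)
    dark=im.max(1)<70
    q=w[dark&(w[:,2]>.076)&(w[:,2]<.115)&(np.hypot(w[:,0]-.49,w[:,1]-.197)<.06)]
    t=q[q[:,2]>.099]
    c=t.mean(0);mm,r=cv2.minEnclosingCircle(q[:,:2].astype(np.float32))
    v=np.linalg.svd(t[:,:2]-c[:2])[2][0]
    print(n,len(q),len(t),"wing",c,"ang",np.degrees(np.arctan2(v[1],v[0])),cv2.minAreaRect(t[:,:2].astype(np.float32)),q.mean(0))
    h=w[dark&(w[:,2]>.08)&(w[:,2]<.12)&(abs(w[:,0]-.54)<.05)&(abs(w[:,1]+.07)<.05)]
    print(" paddle",len(h),[np.round(st(a),3) for a in h[::max(1,len(h)//4)]],h.mean(0), st(h.mean(0)))
    # pot foot circle
    f=w[(w[:,2]>.06)&(w[:,2]<.072)&(np.hypot(w[:,0]-.49,w[:,1]-.197)<.06)]
    print(" disc",len(f),cv2.minEnclosingCircle(f[:,:2].astype(np.float32)))
E
```

```text
[0.51563617 0.12118686 0.014     ] [ 0.52708324 -0.16513217  0.014     ] 0.28654776510929947
rearleft [0.69418743 0.12990504 0.014     ]
yaw 0.03995886083131838 O [ 0.61128786 -0.01837732  0.        ] by rear 0.08875701351278648 0.1448522992129188
ridge top (np.float64(-0.07778985325409128), np.float64(0.01609836225511786)) (np.float64(-0.09379605829767648), np.float64(0.0157904872948683))
pointer (np.float64(-0.07070285976230148), np.float64(-0.05168565235827546))
top 201 105 wing [0.49909007 0.19721979 0.10243246] ang -134.7917622705199 ((0.5006710886955261, 0.1972862035036087), (0.04494030401110649, 0.013461919501423836), 44.675167083740234) [0.49549065 0.19554178 0.09567695]
 paddle 57 [array([-0.058, -0.045]), array([-0.063, -0.043]), array([-0.062, -0.042]), array([-0.076, -0.044]), array([-0.075, -0.053])] [ 0.54486735 -0.06934284  0.09293218] (np.float64(-0.06840347249797901), np.float64(-0.0482714571671804))
 disc 274 ((0.5017117261886597, 0.1976652294397354), 0.028017157688736916)
sc 205 48 wing [0.49971116 0.19996876 0.10133937] ang -134.6406652472293 ((0.5009828805923462, 0.19846397638320923), (0.042190343141555786, 0.014494848437607288), 50.416866302490234) [0.49704835 0.20135224 0.09097664]
 paddle 52 [array([-0.06 , -0.044]), array([-0.071, -0.051]), array([-0.069, -0.045]), array([-0.074, -0.056])] [ 0.54583339 -0.06583587  0.09070143] (np.float64(-0.06729811025278236), np.float64(-0.04480588508917146))
 disc 164 ((0.4994097352027893, 0.198802649974823), 0.028138024732470512)
```

```bash
cat >> h.py <<'E'
def plan(p,ydir=None,lean=0.,yaw=0.):
    """print shift(mm)/turn(deg) in tool axes to world TCP p, tool y along heading ydir(deg); lean(deg) tips fingers towards +x of heading ydir-90"""
    s=ctrl.get_state(); R0=R.from_rotvec(s["tool_rot"])
    if ydir is not None:
        a=np.radians(ydir); y=np.array([np.cos(a),np.sin(a),0]); f=np.array([y[1],-y[0],0]); l=np.radians(lean)
        z=f*np.sin(l)-np.array([0,0,np.cos(l)]); x=np.cross(y,z); R1=R.from_matrix(np.stack([x,y,z],1))
    else: R1=R0
    print("shift",(R0.inv().apply(np.array(p)-s["position"])*1000).round(1),"turn",np.degrees((R0.inv()*R1).as_rotvec()).round(1))
def st():
    s=ctrl.get_state(); M=R.from_rotvec(s["tool_rot"]).as_matrix()
    print("t",round(s["time"],2),"p",np.round(s["position"],4),"x",M[:,0].round(3),"y",M[:,1].round(3),"z",M[:,2].round(3),"F",np.round(s["ft_force"],1),"T",np.round(s["torque"],2),"w",round(s["grip_width"]*87,1),"g",s["grip_force"],"q",np.round(s["joint_positions"],2))
E
python3 -c "
from h import *
plan([.5005,.198,.15],135)"
```

```text
shift [-408.3 -298.8   72.1] turn [ -0.1  -0.  -64.1]
```

```bash
python3 -m jog '[[[-20,-15,0,0,0,-4,40],[-60,-45,0,0,0,-11,40],[-100,-74,0,0,0,-18,40],[-140,-103,0,0,0,-25,40],[-180,-132,0,0,0,-32,40],[-220,-161,5,0,0,-39,40],[-260,-190,10,0,0,-46,40],[-300,-219,15,0,0,-53,40],[-340,-249,20,0,0,-59,40],[-370,-272,25,0,0,-64,40]]]' 20; python3 -m jog '[[[-36,-25,20,0,0,0,40],[-38,-27,40,0,0,0,40],[-38,-27,48,0,0,0,40],[-38,-27,48,0,0,0,40]]]'; python3 -c "
from h import *
st(); plan([.5005,.198,.077],135)
for n in('top','scene'):
    d=grab(n);save(n+'1.png',d['image'])
    print(n)"
```

```text
time: 1.1
position: [0.4746, 0.2329, 0.1972]
tool_rot: [1.202, -2.902, 0.001]
ft_force: [0.3, -0.0, -0.6]
grip_width: 0.461
grip_force: 0.0
time: 1.5
position: [0.5175, 0.2438, 0.1478]
tool_rot: [1.2, -2.899, 0.0]
ft_force: [-0.5, 0.2, -1.3]
grip_width: 0.459
grip_force: 0.0
t 1.5 p [0.5175 0.2438 0.1478] x [-0.708 -0.707  0.004] y [-0.707  0.708  0.001] z [-0.004 -0.002 -1.   ] F [-0.5  0.2 -1.3] T [ 0.05  0.08 -0.01] w 39.9 g 0.0 q [-0.65  0.21  0.19  1.75 -0.04  1.19  1.9 ]
shift [ 44.2 -20.5  71. ] turn [ 0.1 -0.2 -0. ]
top
scene
```

```bash
python3 -m jog '[[[22,-10,5,0,0,0,40],[44,-20.5,10,0,0,0,40],[44,-20.5,10,0,0,0,40],[44,-20.5,10,0,0,0,40]]]'; python3 -c "
from h import *
st(); plan([.5005,.198,.077],135)
a=[grab(n)['image'] for n in('top','scene')]
save('c3.png',np.hstack([cv2.resize(a[0][130:250,110:230],None,fx=3.3,fy=3.3),cv2.resize(a[1][140:260,145:265],None,fx=3.3,fy=3.3)]))"
```

```text
time: 2.0
position: [0.5028, 0.1992, 0.1411]
tool_rot: [-1.199, 2.9, 0.002]
ft_force: [0.7, 0.1, 0.5]
grip_width: 0.458
grip_force: 0.0
t 2.0 p [0.5028 0.1992 0.1411] x [-0.708 -0.706 -0.003] y [-0.706  0.708 -0.   ] z [ 0.002  0.002 -1.   ] F [0.7 0.1 0.5] T [0.17 0.08 0.  ] w 39.9 g 0.0 q [-0.62  0.14  0.21  1.84 -0.03  1.16  1.96]
shift [ 2.7  0.8 64.1] turn [-0.   0.2 -0.1]
```

View pics/c3.png

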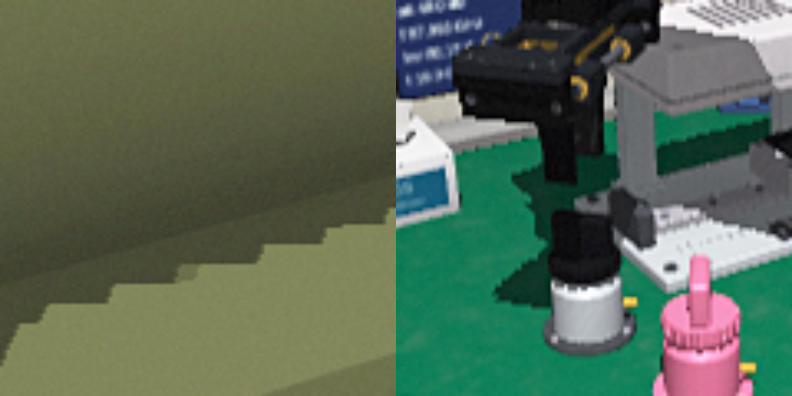

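The right half shows the open fingers (about (565,160) and (595,140)) over the wing at about (585,235). The arm blocks the top view. Next I descend and close.

```bash
python3 -m jog '[[[2.7,0.8,20,0,0,0,40],[2.7,0.8,45,0,0,0,40],[2.7,0.8,60,0,0,0,40],[2.7,0.8,63,0,0,0,40],[2.7,0.8,63,0,0,0,40],[2.7,0.8,63,0,0,0,5],[2.7,0.8,63,0,0,0,5],[2.7,0.8,63,0,0,0,5],[2.7,0.8,63,0,0,0,5],[2.7,0.8,63,0,0,0,5]]]' 25; python3 -c "
from h import *
st()"
```

```text
time: 3.1
position: [0.5009, 0.1968, 0.0771]
tool_rot: [-1.199, 2.902, -0.001]
ft_force: [1.9, -0.9, 0.5]
grip_width: 0.162
grip_force: 25.0
t 3.1 p [0.5009 0.1968 0.0771] x [-0.708 -0.706 -0.001] y [-0.706  0.708 -0.001] z [ 0.002  0.    -1.   ] F [ 1.9 -0.9  0.5] T [-0.12 -0.23 -0.04] w 14.1 g 25.000030724331737 q [-0.61  0.2   0.21  1.91 -0.05  1.03  1.97]
```

```bash
python3 -m jog '[[[0,0,0,0,0,4,5],[0,0,0,0,0,9,5],[0,0,0,0,0,15,5],[0,0,0,0,0,21,5],[0,0,0,0,0,27,5],[0,0,0,0,0,33,5],[0,0,0,0,0,38,5],[0,0,0,0,0,42,5],[0,0,0,0,0,42,5]]]'; python3 -c "
from h import *
st()"; python3 -m jog '[[[0,0,0,0,0,3,5],[0,0,0,0,0,6,5],[0,0,0,0,0,6,5]]]';python3 -c "
from h import *
st()"
```

```text
time: 4.0
position: [0.5002, 0.1985, 0.0771]
tool_rot: [-0.081, 3.14, 0.003]
ft_force: [0.0, 2.3, 2.4]
grip_width: 0.162
grip_force: 25.0
t 4.0 p [0.5002 0.1985 0.0771] x [-0.999 -0.052 -0.001] y [-0.052  0.999  0.002] z [ 0.001  0.002 -1.   ] F [0.  2.3 2.4] T [ 0.51  0.05 -0.01] w 14.1 g 25.00120816519484 q [-0.68  0.21  0.28  1.91 -0.07  1.03  1.25]
time: 4.3
position: [0.5002, 0.1988, 0.0771]
tool_rot: [0.081, 3.14, 0.003]
ft_force: [-0.8, 3.8, 2.6]
grip_width: 0.16
grip_force: 25.0
t 4.3 p [0.5002 0.1988 0.0771] x [-0.999  0.051 -0.001] y [0.051 0.999 0.002] z [ 0.001  0.002 -1.   ] F [-0.8  3.8  2.6] T [ 0.9   0.07 -0.07] w 14.0 g 25.001036692410707 q [-0.69  0.21  0.29  1.91 -0.07  1.03  1.15]
```

```bash
for i in 1; do python3 -m jog '[[[0,0,0,0,0,3,5],[0,0,0,0,0,6,5],[0,0,0,0,0,6,5]]]' >/dev/null;python3 -c "
from h import *
st()"; python3 -m jog '[[[0,0,0,0,0,3,5],[0,0,0,0,0,6,5],[0,0,0,0,0,6,5]]]'>/dev/null;python3 -c "
from h import *
st()";  python3 -m jog '[[[0,0,0,0,0,3,5],[0,0,0,0,0,6,5],[0,0,0,0,0,6,5]]]'>/dev/null;python3 -c "
from h import *
st()"; done
```

```text
t 4.6 p [0.5002 0.1991 0.0771] x [-0.988  0.155 -0.001] y [0.155 0.988 0.003] z [ 0.001  0.003 -1.   ] F [-0.1  6.1  2.9] T [ 1.28  0.1  -0.01] w 14.2 g 25.001180791296065 q [-0.7   0.21  0.31  1.91 -0.07  1.03  1.05]
t 4.9 p [0.5003 0.1993 0.0771] x [-0.966  0.257 -0.001] y [0.257 0.966 0.003] z [ 0.001  0.003 -1.   ] F [0.2 6.2 2.1] T [ 1.39 -0.   -0.02] w 14.3 g 25.00103291356936 q [-0.71  0.21  0.32  1.91 -0.08  1.03  0.95]
t 5.2 p [0.5003 0.1995 0.0771] x [-0.935  0.355 -0.   ] y [0.355 0.935 0.003] z [ 0.001  0.003 -1.   ] F [-0.5  6.5  2.6] T [ 1.34 -0.01  0.54] w 14.0 g 25.000744108110666 q [-0.72  0.21  0.33  1.91 -0.08  1.03  0.85]
```

```bash
python3 -m jog '[[[0,0,0,0,0,2,5],[0,0,0,0,0,4,5],[0,0,0,0,0,4,5]]]' >/dev/null;python3 -c "
from h import *
st()"
```

```text
t 5.5 p [0.5    0.1995 0.0771] x [-0.908  0.419  0.   ] y [0.419 0.908 0.003] z [ 0.001  0.002 -1.   ] F [-0.1  6.4  2.7] T [1.33 0.09 0.53] w 14.9 g 25.834589951264206 q [-0.73  0.21  0.34  1.91 -0.08  1.03  0.78]
```

```bash
python3 -m jog '[[[0,0,0,0,0,4,20],[0,0,0,0,0,4,35],[0,0,0,0,0,4,35],[0,0,-15,0,0,4,35],[0,0,-50,0,0,4,35],[0,0,-90,0,0,0,35],[0,0,-125,0,0,-6,35],[-30,0,-135,0,0,-12,35],[-75,0,-135,0,0,-20,35],[-110,0,-135,0,0,-24,35]]]' >/dev/null;python3 -c "
from h import *
st()
d=grab('top');s=grab('scene');save('top2.png',d['image'])
for n,x in(('top',d),('sc',s)):
    w=cloud(x).reshape(-1,3); q=w[(w[:,2]>.099)&(w[:,2]<.112)&(np.hypot(w[:,0]-.5,w[:,1]-.198)<.035)]
    print(n,len(q),cv2.minAreaRect(q[:,:2].astype(np.float32)) if len(q)>5 else '')
    b=w[(w[:,2]>.05)&(w[:,2]<.13)&(abs(w[:,0]-.52)<.12)&(abs(w[:,1]+.26)<.08)]
    print('bottle',len(b),b.min(0) if len(b) else '',b.max(0)if len(b) else '')
yaw=.04;ex=np.array([np.cos(yaw),np.sin(yaw),0]);ey=np.array([-ex[1],ex[0],0]);O=np.array([.6113,-.0184,0])
z=np.array([0,0,1]);tz=ex*.5-z*.866
g=O-.060*ex-.048*ey+.082*z+.016*tz
print('TCPgrasp',g,'pre',g-.09*tz); plan(g-.09*tz,92.3,30)"
```

```text
t 6.5 p [0.6015 0.1479 0.2121] x [-1.     0.013 -0.001] y [ 0.013  1.    -0.002] z [ 0.001 -0.002 -1.   ] F [-0.6 -0.5 -0.5] T [ 0.03 -0.   -0.01] w 35.2 g 0.0 q [-0.61  0.27  0.39  1.56 -0.1   1.33  1.35]
top 0 
bottle 958 [ 0.50134876 -0.27027934  0.05001513] [ 0.55856357 -0.21450744  0.12474337]
sc 48 ((0.4997592568397522, 0.20080293715000153), (0.012199372984468937, 0.04222506284713745), 67.66202545166016)
bottle 419 [ 0.50222378 -0.2647597   0.05003098] [ 0.55682345 -0.21116756  0.12070936]
TCPgrasp [ 0.56126108 -0.06844105  0.068144  ] pre [ 0.51629708 -0.07024057  0.146084  ]
shift [  81.7 -216.3   65.5] turn [ -1.2 -29.9  -3.5]
```

View pics/top2.png

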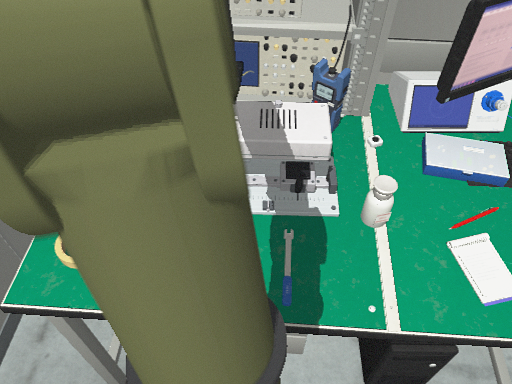

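The cap wing is now at -22°, 67° from where it started and against its stop. The bottle's near edge is at y≈-0.213, clear of the gripper's travel. Next is the paddle pre-grasp pose.

```bash
python3 -m jog '[[[30,0,0,0,-3,0,35],[75,0,0,0,-9,0,35],[115,-10,0,0,-15,-1,35],[120,-50,0,-0.5,-21,-2,35],[120,-95,10,-1,-26,-3,35],[110,-140,20,-1.2,-30,-3.5,35],[100,-180,35,-1.2,-30,-3.5,35],[90,-208,50,-1.2,-30,-3.5,35],[82,-216,65,-1.2,-30,-3.5,35],[82,-216,65,-1.2,-30,-3.5,35]]]' >/dev/null;python3 -c "
from h import *
st()
yaw=.04;ex=np.array([np.cos(yaw),np.sin(yaw),0]);ey=np.array([-ex[1],ex[0],0]);O=np.array([.6113,-.0184,0])
z=np.array([0,0,1]);tz=ex*.5-z*.866
g=O-.060*ex-.048*ey+.082*z+.016*tz
plan(g-.09*tz,92.3,30);plan(g,92.3,30)
a=[grab(n)['image'] for n in('top','scene')]
save('c4.png',np.hstack([cv2.resize(a[0][120:240,225:345],None,fx=3.3,fy=3.3),cv2.resize(a[1][120:240,200:320],None,fx=3.3,fy=3.3)]))"
```

```text
t 7.6 p [ 0.5116 -0.0664  0.1448] x [-0.866 -0.038 -0.499] y [-0.045  0.999  0.003] z [ 0.498  0.025 -0.867] F [0.4 0.5 0.5] T [-0.02  0.57  0.02] w 35.1 g 0.0 q [ 0.05 -0.26  0.08  2.31 -0.13  0.58  1.85]
shift [-4.6 -4.1  1.1] turn [ 0.3 -0.1  0.2]
shift [-4.7 -4.5 91.1] turn [ 0.3 -0.1  0.2]
```

View pics/c4.png

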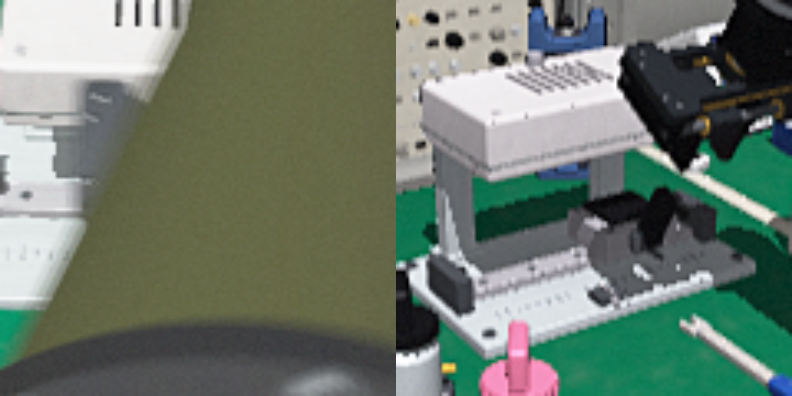

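The scene crop shows the leaning gripper with its fingertips at about (690,155), above and in front of the paddle at about (660,215). It is clear of the head. Next I go in along the tool axis and close gently.

```bash
python3 -m jog '[[[-4.6,-4.2,10,0.3,0,0.2,42],[-4.6,-4.2,30,0.3,0,0.2,42],[-4.6,-4.2,50,0.3,0,0.2,42],[-4.6,-4.3,70,0.3,0,0.2,42],[-4.7,-4.5,85,0.3,0,0.2,42],[-4.7,-4.5,91,0.3,0,0.2,42],[-4.7,-4.5,91,0.3,0,0.2,42],[-4.7,-4.5,91,0.3,0,0.2,36]]]' 20;python3 -c "
from h import *
st()
s=grab('scene')['image']; save('c5.png',cv2.resize(s[130:230,215:335],None,fx=5,fy=5))"
```

```text
time: 8.5
position: [0.5633, -0.0656, 0.0705]
tool_rot: [-0.052, 2.617, 0.016]
ft_force: [0.0, 0.3, 0.8]
grip_width: 0.453
grip_force: 0.0
t 8.5 p [ 0.5633 -0.0656  0.0705] x [-0.865 -0.034 -0.5  ] y [-0.04   0.999  0.001] z [ 0.5    0.021 -0.866] F [0.  0.3 0.8] T [0.   0.58 0.  ] w 39.4 g 0.0 q [ 0.01 -0.03  0.11  2.29 -0.22  0.37  1.92]
```

View pics/c5.png

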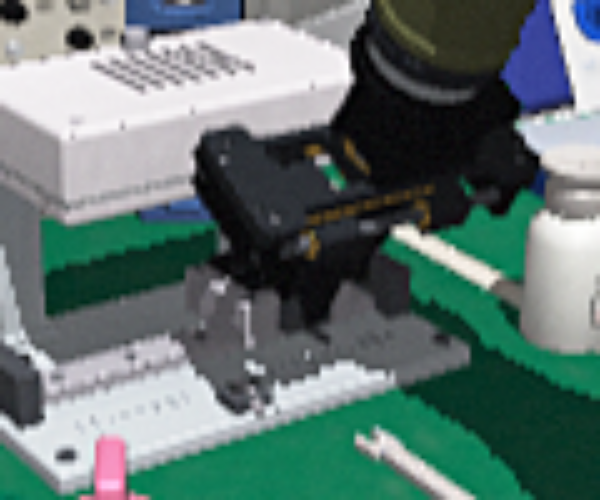

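The fingers (about (320,300)) straddle the paddle, and the body is just in front of the head with no contact. Now I close slowly.

```bash
python3 -m jog '[[[0,-1,1,0,0,0,32],[0,-2,2,0,0,0,29],[0,-2,2,0,0,0,26],[0,-2,2,0,0,0,24],[0,-2,2,0,0,0,22],[0,-2,2,0,0,0,20],[0,-2,2,0,0,0,18],[0,-2,2,0,0,0,16],[0,-2,2,0,0,0,14],[0,-2,2,0,0,0,12]]]' 20 >/dev/null; python3 -c "
from h import *
st()"; python3 -m jog '[[[0,0,0,0,0,0,8],[0,0,0,0,0,0,8],[0,0,0,0,0,0,5]]]' 25 >/dev/null; python3 -c "
from h import *
st()
yaw=.04;ex=np.array([np.cos(yaw),np.sin(yaw),0]);ey=np.array([-ex[1],ex[0],0]);O=np.array([.6113,-.0184,0])
p=ctrl.get_state()['position']-O;print(p@ex,p@ey, 'ey in tool',R.from_rotvec(ctrl.get_state()['tool_rot']).inv().apply(ey))"
```

```text
t 9.55 p [ 0.5645 -0.0683  0.0683] x [-0.865 -0.033 -0.5  ] y [-0.039  0.999  0.001] z [ 0.5    0.02  -0.866] F [ 0.6 -1.1 -0.9] T [-0.36  0.58 -0.17] w 13.9 g 19.9998009391129 q [ 0.02 -0.02  0.11  2.29 -0.23  0.36  1.93]
t 9.85 p [ 0.5645 -0.0679  0.0684] x [-0.865 -0.033 -0.5  ] y [-0.039  0.999  0.002] z [ 0.5    0.021 -0.866] F [ 0.9 -2.6 -1.1] T [-0.47  0.61 -0.14] w 13.6 g 24.999108142219484 q [ 0.02 -0.02  0.11  2.29 -0.23  0.36  1.93]
-0.048728936416749725 -0.04755550698246417 ey in tool [1.38229554e-03 9.99998579e-01 9.65233726e-04]
```

```bash
python3 -m jog '[[[0,3,0,0,0,0,5],[0,8,0,0,0,0,5],[0,15,0,0,0,0,5],[0,23,0,0,0,0,5],[0,31,0,0,0,0,5],[0,39,0,0,0,0,5],[0,47,0,0,0,0,5],[0,55,0,0,0,0,5],[0,62,0,0,0,0,5],[0,66,0,0,0,0,5]]]' 25 >/dev/null; python3 -c "
from h import *
st()"; python3 -m jog '[[[0,3,0,0,0,0,5],[0,9,0,0,0,0,5],[0,17,0,0,0,0,5],[0,25,0,0,0,0,5],[0,33,0,0,0,0,5],[0,41,0,0,0,0,5],[0,46,0,0,0,0,5],[0,50,0,0,0,0,5],[0,53,0,0,0,0,5],[0,53,0,0,0,0,5]]]' >/dev/null; python3 -c "
from h import *
st()
yaw=.04;ex=np.array([np.cos(yaw),np.sin(yaw),0]);ey=np.array([-ex[1],ex[0],0]);O=np.array([.6113,-.0184,0])
p=ctrl.get_state()['position']-O;print(p@ex,p@ey)"
```

```text
t 10.85 p [ 0.5617 -0.0007  0.0684] x [-0.865 -0.034 -0.5  ] y [-0.041  0.999  0.002] z [ 0.5    0.022 -0.866] F [ 1.8 -1.8 -2.3] T [-0.47  0.48 -0.21] w 13.9 g 24.99917929759249 q [-0.05 -0.04 -0.    2.3   0.01  0.35  1.56]
t 11.85 p [0.5595 0.0517 0.0683] x [-0.865 -0.034 -0.5  ] y [-0.04   0.999  0.002] z [ 0.499  0.022 -0.866] F [ 0.7 -0.3 -1.8] T [0.   0.63 0.02] w 13.8 g 24.998840647749603 q [-0.09 -0.03 -0.09  2.3   0.19  0.36  1.26]
-0.04894667552361238 0.0721493009183715
```

```bash
python3 -m jog '[[[0,2,0,0,0,0,5],[0,4,0,0,0,0,5],[0,6,0,0,0,0,5],[0,8,0,0,0,0,5],[0,8,0,0,0,0,5]]]' >/dev/null; python3 -c "
from h import *
st()"; python3 -m jog '[[[0,1.5,0,0,0,0,5],[0,3,0,0,0,0,5],[0,3,0,0,0,0,5]]]' >/dev/null; python3 -c "
from h import *
st()"
```

```text
t 12.35 p [0.5592 0.0595 0.0684] x [-0.865 -0.034 -0.5  ] y [-0.04   0.999  0.002] z [ 0.499  0.021 -0.866] F [-0.6 -0.4 -1.9] T [-0.24  0.81  0.01] w 14.1 g 24.998668148182333 q [-0.1  -0.03 -0.11  2.3   0.22  0.36  1.22]
t 12.65 p [0.5592 0.0607 0.0683] x [-0.866 -0.032 -0.499] y [-0.038  0.999  0.001] z [ 0.499  0.019 -0.866] F [-0.5 -5.9 -1.2] T [-1.07  0.74 -0.44] w 13.8 g 25.005335344467312 q [-0.1  -0.03 -0.11  2.3   0.23  0.37  1.2 ]
```

```bash
python3 -m jog '[[[0,1.5,0,0,0,0,5],[0,3,0,0,0,0,5],[0,3,0,0,0,0,5]]]' >/dev/null; python3 -c "
from h import *
st()"; python3 -m jog '[[[0,1.5,0,0,0,0,5],[0,3,0,0,0,0,5],[0,3,0,0,0,0,5]]]' >/dev/null; python3 -c "
from h import *
st()"
```

```text
t 12.95 p [0.5592 0.0607 0.0683] x [-0.866 -0.03  -0.499] y [-0.034  0.999 -0.001] z [ 0.499  0.016 -0.867] F [  1.  -12.6  -0.1] T [-2.29  0.54 -1.1 ] w 14.1 g 25.04746069869725 q [-0.1  -0.03 -0.11  2.3   0.24  0.37  1.18]
t 13.25 p [0.5591 0.0608 0.0683] x [-0.867 -0.028 -0.498] y [-0.031  1.    -0.003] z [ 0.498  0.013 -0.867] F [  0.4 -20.1   1. ] T [-3.52  0.31 -1.76] w 13.9 g 25.090680085613712 q [-0.1  -0.03 -0.11  2.3   0.26  0.37  1.17]
```

Left stop reached: position is fixed and force is 20 N. Now to the right-hand stop.

```bash
python3 -m jog '[[[0,-3,0,0,0,0,5],[0,-7,0,0,0,0,5],[0,-11,0,0,0,0,5],[0,-17,0,0,0,0,5],[0,-24,0,0,0,0,5],[0,-32,0,0,0,0,5],[0,-40,0,0,0,0,5],[0,-48,0,0,0,0,5],[0,-56,0,0,0,0,5],[0,-62,0,0,0,0,5]]]' 25 >/dev/null; python3 -c "
from h import *
st()"; python3 -m jog '[[[0,-6,0,0,0,0,5],[0,-14,0,0,0,0,5],[0,-22,0,0,0,0,5],[0,-30,0,0,0,0,5],[0,-38,0,0,0,0,5],[0,-46,0,0,0,0,5],[0,-54,0,0,0,0,5],[0,-62,0,0,0,0,5],[0,-68,0,0,0,0,5],[0,-72,0,0,0,0,5]]]' >/dev/null; python3 -c "
from h import *
st()"; python3 -m jog '[[[0,-4,0,0,0,0,5],[0,-9,0,0,0,0,5],[0,-14,0,0,0,0,5],[0,-18,0,0,0,0,5],[0,-21,0,0,0,0,5],[0,-21,0,0,0,0,5]]]' >/dev/null; python3 -c "
from h import *
st()"
```

```text
t 14.25 p [0.5614 0.0074 0.0684] x [-0.865 -0.035 -0.5  ] y [-0.041  0.999  0.002] z [ 0.5    0.023 -0.866] F [-1.2  2.9 -3.3] T [0.31 0.94 0.14] w 13.9 g 25.00862992135808 q [-0.05 -0.04 -0.02  2.3   0.03  0.35  1.52]
t 15.25 p [ 0.5644 -0.0648  0.0683] x [-0.865 -0.034 -0.5  ] y [-0.041  0.999  0.002] z [ 0.5    0.022 -0.866] F [-2.4  1.4 -1.1] T [0.28 1.03 0.22] w 13.9 g 25.006237202323973 q [ 0.01 -0.02  0.11  2.29 -0.23  0.36  1.92]
t 15.85 p [ 0.5653 -0.0876  0.0684] x [-0.865 -0.033 -0.501] y [-0.038  0.999  0.001] z [ 0.5    0.02  -0.866] F [-0.4 -0.2 -2.3] T [-0.14  1.    0.05] w 14.0 g 24.997716760262847 q [ 0.04 -0.01  0.14  2.28 -0.3   0.37  2.04]
```

```bash
python3 -m jog '[[[0,-3,0,0,0,0,5],[0,-6,0,0,0,0,5],[0,-9,0,0,0,0,5],[0,-12,0,0,0,0,5],[0,-14,0,0,0,0,5],[0,-15,0,0,0,0,5],[0,-15,0,0,0,0,5]]]' >/dev/null; python3 -c "
from h import *
st()"; python3 -m jog '[[[0,-1.5,0,0,0,0,5],[0,-3,0,0,0,0,5],[0,-4,0,0,0,0,5],[0,-4,0,0,0,0,5]]]' >/dev/null; python3 -c "
from h import *
st()"
```

```text
t 16.55 p [ 0.5658 -0.0994  0.0683] x [-0.866 -0.035 -0.5  ] y [-0.042  0.999  0.004] z [ 0.499  0.024 -0.866] F [-3.5  7.7  2.6] T [1.23 0.81 0.73] w 13.8 g 25.02684030972887 q [ 0.05  0.    0.16  2.27 -0.35  0.39  2.11]
t 16.95 p [ 0.5658 -0.0994  0.0683] x [-0.866 -0.037 -0.498] y [-0.047  0.999  0.007] z [ 0.497  0.029 -0.867] F [-4.9 16.   5.5] T [2.89 0.8  1.57] w 14.0 g 25.069853626191616 q [ 0.06  0.    0.16  2.26 -0.36  0.39  2.13]
```

Right stop reached as well. Before parking, I refine the ridge and pointer columns from the first, unobstructed top image.

```bash
python3 -m jog '[[[0,-1,0,0,0,0,5],[0,3,0,0,0,0,5],[0,7,0,0,0,0,5],[0,12,0,0,0,0,5],[0,19,0,0,0,0,5],[0,27,0,0,0,0,5],[0,35,0,0,0,0,5],[0,43,0,0,0,0,5],[0,51,0,0,0,0,5],[0,57,0,0,0,0,5]]]' 25 >/dev/null;  python3 -m jog '[[[0,5,0,0,0,0,5],[0,12,0,0,0,0,5],[0,20,0,0,0,0,5],[0,28,0,0,0,0,5],[0,35,0,0,0,0,5],[0,39,0,0,0,0,5],[0,40,0,0,0,0,5],[0,40,0,0,0,0,5]]]' >/dev/null; python3 - <<'E'
from h import *
st()
d=np.load("top0.npy",allow_pickle=True).item(); g=d["image"].mean(2).astype(int)
for v in range(199,213): print(v,g[v,260:278])
print()
for v in range(192,204): print(v,g[v,290:307])
s=grab("scene"); np.save("scene1.npy",s,allow_pickle=True); save("c6.png",cv2.resize(s["image"][170:220,240:300],None,fx=10,fy=10,interpolation=cv2.INTER_CUBIC))
E
```

```text
t 18.75 p [ 0.5621 -0.0088  0.0683] x [-0.865 -0.033 -0.5  ] y [-0.039  0.999  0.002] z [ 0.5    0.021 -0.866] F [ 1.6 -0.4 -5.4] T [-0.04  0.9   0.09] w 13.9 g 25.001554456539452 q [-0.04 -0.03  0.01  2.3  -0.02  0.35  1.6 ]
199 [224 223 223 229 230 224 209 225 218 226 219 206 225 223 212 179 220 221]
200 [225 227 219 159 159 168 194 198 200 168 194 191 190 203 221 200 224 221]
201 [221 221 168 100 103 106 107 143 194 102 110 108 109 134 204 225 224 221]
202 [224 219 166  95 101 103  99 137 195  96  99 101  98 101 147 222 219 218]
203 [225 222 168  99 103 102 100 140 199  99 100 103 105 100 146 226 220 219]
204 [223 220 168 102 105 105 105 144 194  71 108 108 101 101 149 227 222 221]
205 [222 219 168  99 106 107 102 145 214  71 103 106 108 102 147 226 220 219]
206 [227 223 173  97 102 104 102 141 206  61 104 106 100  98 146 229 223 221]
207 [223 225 182 101 108 106  99 112 147  85 103 105 106 101 149 231 225 223]
208 [221 219 174  74  79  78  89 117 138 104  98  97 101  98 145 227 223 221]
209 [221 217 169  64  74  73 126 203 194 146  67  74  75  73 137 223 220 218]
210 [222 224 217
[... 406 characters left out ...]
5 115 115 118 115 114 115 112 153]
195 [222 223 225 224 226 228 212 106 113 118 111 109 110 111 111 107 151]
196 [223 223 223 222 222 225 210  95 116 156 231 227 228 208 147 228 222]
197 [221 219 201 222 222 225 210  92 117 161 225 200 225 224 217 204 225]
198 [221 216 203 221 222 225 211  90 100 155 224 207 225 225 219 208 224]
199 [220 213 196 219 218 222 205  63  87 152 220 199 220 220 215 195 206]
200 [220 221 219 220 222 223 210  98  93 150 223 200 222 222 222 214 199]
201 [222 223 222 221 220 223 226 207 103 148 226 221 222 222 223 221 220]
202 [220 218 218 219 220 217 222 223 222 220 223 222 220 221 221 220 222]
203 [216 218 219 219 218 219 217 219 219 218 219 219 219 220 220 221 222]
```

View pics/c6.png

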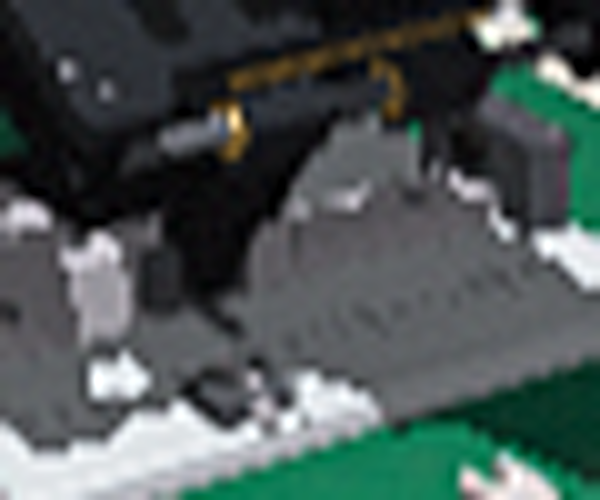

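Scene crop: pointer tip at about (235,322), still right of the ridge, which runs (255,370)–(270,425). It needs a few mm more to the left. The first top image puts the ridge at column 268.0. I move 6 mm, release gently, back off and check from above.

```bash
python3 -m jog '[[[0,2,0,0,0,0,5],[0,4,0,0,0,0,5],[0,6,0,0,0,0,5],[0,6,0,0,0,0,5],[0,6,0,0,0,0,5]]]' >/dev/null; python3 -c "
from h import *
st()"; python3 -m jog '[[[0,6,0,0,0,0,18],[0,6,0,0,0,0,24],[0,6,0,0,0,0,30],[0,6,0,0,0,0,36],[0,6,0,0,0,0,42],[0,6,0,0,0,0,42]]]' >/dev/null; python3 -c "
from h import *
st()"
```

```text
t 19.3 p [ 0.5618 -0.0024  0.0683] x [-0.865 -0.034 -0.5  ] y [-0.04   0.999  0.002] z [ 0.5    0.021 -0.866] F [ 2.2 -0.6 -6.3] T [-0.06  0.85  0.03] w 14.0 g 24.99793152557686 q [-0.05 -0.04  0.    2.3   0.    0.35  1.57]
t 19.9 p [0.5619 0.0032 0.0687] x [-0.865 -0.033 -0.501] y [-0.039  0.999  0.002] z [ 0.5    0.021 -0.866] F [-0.6 -0.4  0.7] T [-0.    0.71 -0.02] w 40.1 g 0.0 q [-0.05 -0.04 -0.01  2.3   0.02  0.35  1.53]
```

I wrongly repeated the 6 mm shift while opening, so the carriage may have been dragged a few mm. I'll back off and check from above.

```bash
python3 -m jog '[[[0,0,-15,0,0,0,42],[0,0,-45,0,0,0,42],[0,0,-75,0,0,0,42],[-15,20,-100,0,0,0,42],[-30,65,-122,0,0,0,42],[-30,110,-122,0,0,0,42],[-30,155,-122,0,0,0,42],[-30,200,-122,0,0,0,42],[-30,230,-122,0,0,0,42],[-30,230,-122,0,0,0,42]]]' >/dev/null; python3 - <<'E'
from h import *
st()
d=grab("top");np.save("top3.npy",d,allow_pickle=True); g=d["image"].mean(2).astype(int)
for v in range(186,213): print(v,g[v,256:282])
E
```

```text
t 20.9 p [0.5169 0.2373 0.1902] x [-0.864 -0.039 -0.501] y [-0.047  0.999  0.004] z [ 0.501  0.027 -0.865] F [0.8 0.6 0.6] T [-0.01  0.61  0.01] w 42.3 g 0.0 q [-0.08 -0.15 -0.53  2.11  0.3   0.73  0.81]
186 [ 99 101 103 102 102 102 104 109 103 104 107 106 110 108 110 106 108 110
 115 110 109 111 118 113 113 111]
187 [ 98 101 103 106 104 104 105 107 107 106 105 104 107 110 107 108 109 109
 111 106 106 109 108 110 111 110]
188 [102 101 106 104 104 104 105 104 104 108 108 105 106 107 106 108 108 108
 107 110 111 110 111 111 108 109]
189 [ 99 101 101 102 103 103 104 104 104 107 105 105 107 105 106 106 107 108
 105 105 108 107 110 109 107 112]
190 [103 105 106 105 104 106 103 106 104 107 106 107 103 105 104 108 107 110
 109 107 107 107 109 109 108 107]
191 [105 105 104 103 105 103 106 106 103 106 105 106 103 105 104 107 106 105
 108 107 109 109 105 108 108 106]
192 [102 102 102 106 105 104 105 106 106 103 104 106 102 102 104 107 102 107
 105 103 105 106 107 105 110 102]
193 [ 99 106 100 101 103 104 103 104  99 101 103 103 103 106 104 107 101 103
 103 105 103 101 104 105 105 106]
194 [104
[... 1166 characters left out ...]
6 93 95 97 95 96 98
 98 95]
206 [ 95  95  95  96  94  99  97  93  94  95  94  95  93  95  95  94  96 100
  93  97  96  97  97  92  98  97]
207 [99 97 95 94 95 96 94 93 98 98 94 95 94 95 98 98 94 97 94 93 98 95 94 97
 94 95]
208 [ 94  97  96  97 100  96  96  94  98  96  94  98  94  96  95  95  95  97
  99  93  95  97  96  93  96  96]
209 [98 95 96 97 95 98 97 96 95 94 93 99 95 95 96 96 98 95 97 95 97 93 93 98
 98 96]
210 [ 97  96  98  91  96  93  94  96  96  94  94 100  97  97  97 100  92  94
  94  94  97 100  94  97  96  93]
211 [95 96 96 97 94 95 96 94 94 94 94 97 96 95 97 94 93 99 97 93 93 94 96 96
 94 95]
212 [98 98 97 92 96 94 93 96 99 97 99 95 92 98 94 94 93 98 96 97 96 89 97 95
 96 95]
```

```bash
python3 -m jog '[[[0,30,-20,0,0,0,42],[0,70,-30,0,4,0,42],[10,110,-35,0,8,0,42],[30,150,-35,0,12,0,42],[50,190,-30,0,16,0,42],[70,230,-30,0,20,0,42],[90,260,-30,0,25,0,42],[100,280,-30,0,28,0,42],[110,290,-30,0,28,0,42],[110,290,-30,0,28,0,42]]]' >/dev/null; python3 - <<'E'
from h import *
st()
d=grab("top");np.save("top3.npy",d,allow_pickle=True); g=d["image"].mean(2).astype(int)
for v in range(192,212): print(v,*g[v,258:280])
save("c7.png",cv2.resize(d["image"][160:230,200:350],None,fx=5,fy=5,interpolation=cv2.INTER_CUBIC))
E
```

```text
t 21.95 p [0.3942 0.5169 0.1594] x [-0.999 -0.041 -0.033] y [-0.041  0.999  0.   ] z [ 0.033  0.002 -0.999] F [-0.6  0.1  0.3] T [0.07 0.03 0.02] w 42.0 g 0.0 q [-0.4   0.44 -0.75  1.53  0.34  1.28  0.41]
192 126 123 120 121 121 124 113 59 53 87 121 120 118 119 120 120 121 120 119 118 117 116
193 122 121 119 119 118 119 114 60 77 120 122 120 119 119 118 115 117 116 116 116 118 121
194 126 123 118 121 123 123 118 65 77 125 121 120 119 120 118 121 119 119 118 119 120 120
195 125 120 119 120 121 122 113 66 79 122 120 120 119 122 119 117 114 106 121 115 118 118
196 110 120 119 117 107 119 113 63 76 122 118 117 118 119 116 119 113 93 120 118 119 117
197 103 122 121 115 98 121 113 66 77 121 121 122 115 108 124 120 115 94 124 122 114 108
198 97 127 122 112 96 126 116 66 80 122 119 120 117 110 122 118 113 96 120 120 112 106
199 100 124 123 119 123 121 121 104 111 122 118 120 117 106 119 120 115 95 117 120 114 106
200 87 125 120 124 117 89 92 97 108 110 106 103 109 105 104 110 118 107 121 120 116 117
201 75 123 122 118 96 58 63 59 57 78 104 68 59 63 60 74 110 119 121 118 123 119
202 77 123 120 119 86 52 62 54 57 73 104 65 58 56 55 71 106 119 117 119 117 116
203 65 108 126 119 94 54 58 56 58 77 108 61 59 53 60 75 110 120 118 118 116 115
204 64 95 123 119 98 56 60 59 56 74 104 64 59 59 59 72 111 120 121 119 119 119
205 60 97 123 117 92 55 60 64 61 73 105 66 60 60 58 70 107 120 116 114 115 115
206 59 89 128 119 97 57 57 58 56 74 103 50 61 61 55 71 108 121 122 121 119 121
207 55 84 125 122 96 58 58 53 57 73 100 56 57 57 55 76 113 122 120 118 120 120
208 56 74 128 118 100 54 59 57 57 76 87 66 60 60 60 73 107 122 120 119 116 120
209 49 72 112 116 93 49 50 53 77 106 108 88 56 56 53 66 103 116 115 116 116 117
210 52 67 104 120 117 98 100 97 100 103 104 102 87 82 81 88 118 113 111 114 113 113
211 50 67 106 136 135 136 135 136 128 105 99 115 133 130 132 131 130 127 130 130 129 125
```

View pics/c7.png

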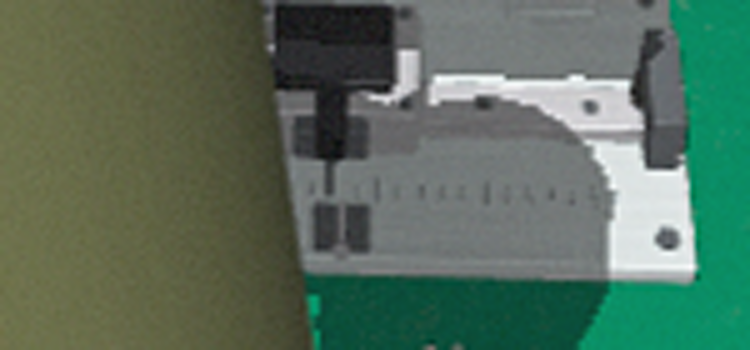

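The crop shows the pointer at about (330,180), i.e. column 265.3 (row 197), and the ridge at about (342,228), i.e. column 267.8 (row 205). The pointer is a few mm too far left because of my opening slip. I'll compute the correction.

```bash
python3 - <<'E'
from h import *
d=np.load("top3.npy",allow_pickle=True).item()
yaw=.04;ex=np.array([np.cos(yaw),np.sin(yaw),0]);ey=np.array([-ex[1],ex[0],0]);O=np.array([.6113,-.0184,0])
f=lambda u,v,z:np.round(((ray(d,u,v,z)-O)@ex,(ray(d,u,v,z)-O)@ey),4)
print("ptr",f(265.33,197,.034),"ridge",f(267.83,205,.030),f(267.83,205,.028))
d0=np.load("top0.npy",allow_pickle=True).item();d=d0
print("ptr0",f(297.9,198,.034),"ridge0",f(267.85,205,.030))
z=np.array([0,0,1]);tz=ex*.5-z*.866
for y in(.022,.025):
  g=O-.060*ex+y*ey+.082*z+.014*tz; print(g,g-.09*tz)
plan(g-.09*tz+[0,0,.03],92.3,30)
E
```

```text
ptr [-0.0614  0.0231] ridge [-0.0807  0.017 ] [-0.0792  0.017 ]
ptr0 [-0.0615 -0.05  ] ridge0 [-0.0807  0.017 ]
[0.55746263 0.00146297 0.069876  ] [ 5.12498624e-01 -3.36552404e-04  1.47816000e-01]
[0.55734266 0.00446057 0.069876  ] [0.51237866 0.00266105 0.147816  ]
shift [ -96.7 -517.8  -14.2] turn [  0. -28.   0.]
```

```bash
python3 -m jog '[[[0,-20,-20,0,0,0,42],[0,-65,-40,0,-3,0,42],[-5,-110,-50,0,-6,0,42],[-10,-155,-50,0,-9,0,42],[-20,-200,-50,0,-12,0,42],[-30,-245,-50,0,-15,0,42],[-40,-290,-50,0,-18,0,42],[-50,-335,-45,0,-21,0,42],[-60,-380,-40,0,-25,0,42],[-70,-420,-30,0,-28,0,42]]]' >/dev/null; python3 - <<'E'
from h import *
st()
yaw=.041;ex=np.array([np.cos(yaw),np.sin(yaw),0]);ey=np.array([-ex[1],ex[0],0]);O=np.array([.6113,-.0184,0])
z=np.array([0,0,1]);tz=ex*.5-z*.866
g=O-.060*ex+.024*ey+.082*z+.016*tz
print(g);plan(g-.09*tz,92.35,30); plan(g,92.35,30)
E
```

```text
t 23.0 p [0.4926 0.1224 0.1876] x [-0.881 -0.026 -0.472] y [-0.028  1.    -0.004] z [ 0.472  0.01  -0.881] F [ 0.9 -1.3  1.7] T [-0.09  0.5  -0.05] w 42.1 g 0.0 q [-0.35 -0.3  -0.07  2.24  0.24  0.76  1.04]
[0.55835998 0.00344843 0.068144  ]
shift [   4.4 -121.1   45.2] turn [-0.5 -1.8 -0.6]
shift [   1.6 -120.3  135.1] turn [-0.5 -1.8 -0.6]
```

```bash
python3 -m jog '[[[0,-15,15,-0.2,-1,-0.3,42],[2,-45,30,-0.5,-1.8,-0.6,42],[4,-80,40,-0.5,-1.8,-0.6,42],[4,-110,45,-0.5,-1.8,-0.6,42],[4,-121,48,-0.5,-1.8,-0.6,42],[4,-121,48,-0.5,-1.8,-0.6,42]]]' >/dev/null; python3 - <<'E'
from h import *
st()
yaw=.041;ex=np.array([np.cos(yaw),np.sin(yaw),0]);ey=np.array([-ex[1],ex[0],0]);O=np.array([.6113,-.0184,0])
z=np.array([0,0,1]);tz=ex*.5-z*.866
g=O-.060*ex+.024*ey+.082*z+.016*tz
plan(g,92.35,30)
E
```

```text
t 23.6 p [0.5132 0.0037 0.1439] x [-0.866 -0.037 -0.498] y [-0.043  0.999  0.   ] z [ 0.497  0.022 -0.867] F [-0.4 -0.5  0. ] T [0.02 0.63 0.  ] w 42.3 g 0.0 q [-0.27 -0.29  0.18  2.33  0.13  0.58  1.44]
shift [-1.4 -2.2 88.1] turn [ 0.1 -0.1  0.1]
```

```bash
python3 -m jog '[[[-1.4,-2,10,0,0,0,42],[-1.4,-2,30,0,0,0,42],[-1.4,-2,50,0,0,0,42],[-1.4,-2,68,0,0,0,42],[-1.4,-2,80,0,0,0,42],[-1.4,-2,88,0,0,0,40],[-1.4,-2,88,0,0,0,36],[-1.4,-2,88,0,0,0,32],[-1.4,-2,88,0,0,0,29],[-1.4,-2,88,0,0,0,26]]]' 20 >/dev/null; python3 -c "
from h import *
st()"; python3 -m jog '[[[0,0,0,0,0,0,24],[0,0,0,0,0,0,22],[0,0,0,0,0,0,20],[0,0,0,0,0,0,18],[0,0,0,0,0,0,16],[0,0,0,0,0,0,14],[0,0,0,0,0,0,12],[0,0,0,0,0,0,8],[0,0,0,0,0,0,5]]]' >/dev/null; python3 -c "
from h import *
st()"
```

```text
t 24.6 p [0.5595 0.0068 0.069 ] x [-0.866 -0.042 -0.498] y [-0.048  0.999 -0.   ] z [ 0.498  0.024 -0.867] F [-0.3  0.5 -0.2] T [ 0.06  0.56 -0.01] w 28.3 g 0.0 q [-0.3  -0.05  0.23  2.31  0.06  0.36  1.5 ]
t 25.5 p [0.5594 0.0067 0.0683] x [-0.866 -0.042 -0.498] y [-0.048  0.999 -0.001] z [ 0.497  0.023 -0.867] F [-0.1 -2.8  2.5] T [-0.44  0.41 -0.4 ] w 13.8 g 20.002033036435023 q [-0.3  -0.05  0.23  2.31  0.06  0.36  1.5 ]
```

```bash
python3 -m jog '[[[0,-2,0,0,0,0,5],[0,-5,0,0,0,0,5],[0,-8,0,0,0,0,5],[0,-9,0,0,0,0,5],[0,-9,0,0,0,0,5],[0,-9,0,0,0,0,5]]]' >/dev/null; python3 -c "
from h import *
st()"
```

```text
t 26.1 p [ 0.5598 -0.0024  0.0683] x [-0.866 -0.042 -0.498] y [-0.048  0.999 -0.001] z [ 0.497  0.023 -0.867] F [-1.1  1.6  3.7] T [ 0.17  0.43 -0.09] w 13.7 g 20.001281504519284 q [-0.29 -0.05  0.25  2.31  0.03  0.36  1.55]
```

Now release without any shift, and back off the same way.

```bash
python3 -m jog '[[[0,0,0,0,0,0,17],[0,0,0,0,0,0,22],[0,0,0,0,0,0,28],[0,0,0,0,0,0,36],[0,0,0,0,0,0,42],[0,0,0,0,0,0,42],[0,0,-15,0,0,0,42],[0,0,-45,0,0,0,42],[0,0,-70,0,0,0,42],[-10,5,-85,0,0,0,42]]]' >/dev/null; python3 -m jog '[[[-15,30,-20,0,0,0,42],[-20,70,-25,0,4,0,42],[-20,115,-25,0,8,0,42],[-20,160,-25,0,12,0,42],[-10,205,-25,0,16,0,42],[10,250,-25,0,20,0,42],[30,295,-25,0,24,0,42],[50,340,-25,0,28,0,42],[70,385,-25,0,28,0,42],[80,425,-25,0,28,0,42]]]' >/dev/null;python3 -m jog '[[[10,40,-20,0,0,0,42],[30,80,-20,0,0,0,42],[50,110,-20,0,0,0,42],[50,110,-20,0,0,0,42]]]' >/dev/null; python3 - <<'E'
from h import *
st()
d=grab("top");np.save("top4.npy",d,allow_pickle=True); g=d["image"].mean(2).astype(int)
for v in range(194,209): print(v,*g[v,258:280])
s=grab("scene")["image"]
save("c8.png",np.hstack([cv2.resize(d["image"][160:230,210:280],None,fx=5.7,fy=5.7,interpolation=cv2.INTER_CUBIC),cv2.resize(s[150:250,180:280],None,fx=3.99,fy=3.99)]))
E
```

```text
t 28.5 p [0.3613 0.5351 0.1464] x [-0.998 -0.057 -0.028] y [-0.058  0.998  0.003] z [ 0.028  0.005 -1.   ] F [-0.1  0.5  0.5] T [0.04 0.08 0.  ] w 42.0 g 0.0 q [-0.78  0.36 -0.32  1.57  0.14  1.21  0.51]
194 225 226 224 224 224 228 226 232 220 123 103 102 116 112 110 115 118 114 111 150 228 224
195 224 222 223 223 223 223 223 229 222 117 72 115 156 232 210 106 105 97 149 226 226 222
196 203 223 222 217 205 224 223 222 182 90 68 115 156 235 232 229 224 188 233 233 231 229
197 208 226 226 215 182 226 225 224 183 82 71 120 149 196 122 126 123 99 131 124 121 115
198 205 225 224 215 179 227 225 224 184 83 71 122 116 114 117 116 109 92 114 114 111 103
199 234 230 229 226 225 229 231 227 203 170 88 121 115 107 119 120 112 94 114 117 110 104
200 128 166 237 235 226 164 161 165 183 109 103 102 106 105 103 110 119 107 120 123 116 118
201 114 117 132 120 105 62 66 70 73 73 103 63 60 62 59 74 109 113 118 121 118 122
202 119 113 119 113 88 54 54 56 51 72 104 61 56 62 56 71 108 113 117 116 115 114
203 120 118 121 118 92 54 56 55 54 75 101 60 55 55 53 72 110 120 116 112 114 117
204 118 119 121 115 96 57 60 59 60 78 98 64 55 63 61 72 109 124 115 119 114 116
205 120 117 117 115 96 57 56 58 54 76 104 65 59 59 61 74 105 116 114 115 113 117
206 121 124 123 122 92 59 60 58 59 75 104 53 56 53 56 67 109 121 118 115 117 116
207 121 118 119 121 95 56 62 58 52 74 94 52 55 61 55 71 111 121 121 120 117 116
208 121 117 120 117 90 54 59 51 58 77 82 64 60 65 57 76 105 120 114 119 116 116
```

View pics/c8.png

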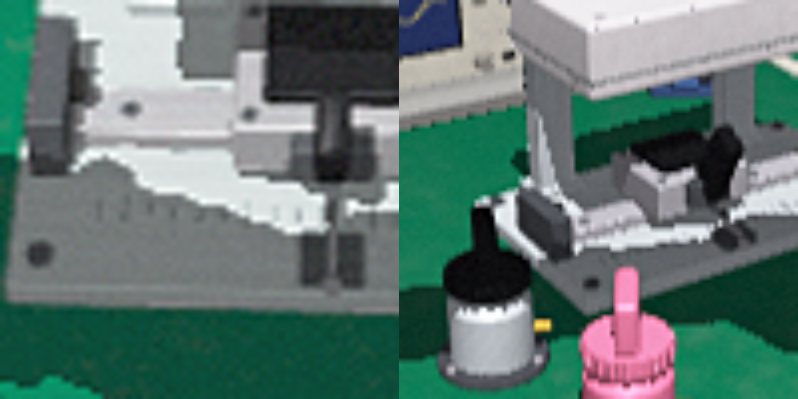

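The pointer is now nearly on the ridge: crop columns ~333 for both, about 267.5 against 267.8 px. The cap wing is shut and the head untouched. The arm's shadow blurs the measurement, so I clear it and measure once more.

```bash
python3 -m jog '[[[30,20,-20,0,0,0,42],[70,40,-45,0,0,0,42],[110,60,-70,0,0,0,42],[140,75,-75,0,0,0,42],[145,80,-75,0,0,0,42]]]' >/dev/null; python3 - <<'E'
from h import *
st()
ds=[grab("top") for _ in range(6)]; d=ds[0]
g=np.mean([x["image"].mean(2) for x in ds],0); np.save("g5.npy",g)
for v in range(194,210): print(v,*g[v,258:280].astype(int))
yaw=.041;ex=np.array([np.cos(yaw),np.sin(yaw),0]);ey=np.array([-ex[1],ex[0],0]);O=np.array([.6113,-.0184,0])
def pr(x,y,z):
    return cv2.projectPoints(O+x*ex+y*ey+np.array([0,0,z]),d["rvec"],d["tvec"],np.array([[d["f"],0,d["cx"]],[0,d["f"],d["cy"]],[0,0,1.]]),None)[0].ravel().round(2)
for y in(.015,.017,.019): print(y,"ptr",pr(-.064,y,.034),pr(-.058,y,.034),"ridge",pr(-.0807,y,.03))
print("plate",pr(-.09,.145,.014),pr(-.09,-.145,.014))
for v in (190,195,200,205): print(v,*g[v,210:222].astype(int),"|",*g[v,330:342].astype(int))
E
```

```text
t 29.1 p [0.2123 0.6041 0.2192] x [-0.998 -0.053 -0.031] y [-0.053  0.999  0.003] z [ 0.031  0.005 -1.   ] F [-0.5 -0.2  0.1] T [0.05 0.07 0.04] w 41.9 g 0.0 q [-0.97  0.32 -0.4   1.49  0.15  1.35  0.24]
194 224 224 224 224 224 227 226 230 218 121 101 100 116 111 112 115 114 114 108 150 227 223
195 223 223 223 223 223 224 225 227 217 122 104 114 154 231 208 105 105 95 150 225 223 221
196 205 223 223 218 204 223 223 220 185 123 104 113 154 230 225 224 214 178 225 223 222 221
197 205 224 224 215 182 225 225 223 186 123 99 116 143 213 226 226 215 181 226 223 218 203
198 206 224 224 214 180 226 226 223 185 116 99 115 142 210 225 224 214 178 224 222 217 202
199 223 224 225 224 223 229 228 224 199 170 82 114 143 211 226 225 213 177 222 221 214 198
200 225 225 225 227 220 158 160 171 196 200 190 95 130 194 191 201 222 204 224 222 221 221
201 223 223 223 220 169 100 103 107 108 144 199 98 104 110 107 136 206 226 222 222 222 222
202 222 222 224 220 165 96 104 102 99 142 198 98 103 103 102 102 149 225 220 219 220 218
203 224 225 226 222 169 97 102 102 99 139 198 97 103 102 102 100 145 226 220 
[... 422 characters left out ...]
7 115 113 114 112
209 218 153 127 110 89 48 52 55 74 103 103 92 52 55 51 66 102 115 114 112 112 113
0.015 ptr [268.95 198.03] [268.99 195.94] ridge [268.78 205.03]
0.017 ptr [268.06 198.01] [268.1  195.92] ridge [267.88 205.  ]
0.019 ptr [267.16 197.98] [267.22 195.89] ridge [266.98 204.98]
plate [210.53 211.03] [340.07 214.72]
190 84 82 87 161 221 133 78 80 82 82 80 113 | 82 85 83 81 83 82 86 78 84 83 81 81
195 83 78 155 235 223 222 222 223 222 222 224 223 | 225 225 226 227 226 228 222 143 74 80 83 88
200 78 118 196 226 223 223 223 223 223 222 222 222 | 224 225 225 225 225 226 227 210 89 79 83 82
205 85 119 126 117 107 55 81 101 119 199 227 225 | 224 218 167 172 191 229 227 227 185 75 80 82
```

```bash
python3 - <<'E'
from h import *
d=np.load("top0.npy",allow_pickle=True).item()
yaw=.041;ex=np.array([np.cos(yaw),np.sin(yaw),0]);ey=np.array([-ex[1],ex[0],0]);O=np.array([.6113,-.0184,0])
f=lambda u,v,z:np.round(((ray(d,u,v,z)-O)@ex*1e3,(ray(d,u,v,z)-O)@ey*1e3),2)
g=np.load("g5.npy"); 
for v in(192,195,198,200,203,206,208):
    # half-level crossings from outside in, left & right
    row=g[v]; 
    def cross(us):
        for a,b in zip(us[:-1],us[1:]):
            if row[a]<150<=row[b]: return a+(b-a)*(150-row[a])/(row[b]-row[a])
    l=cross(range(205,220)); r=cross(range(345,328,-1))
    print(v,l,r,f(l,v,.014) if l else "",f(r,v,.014) if r else "")
E
```

```text
192 212.38360175695462 None [-34.96 146.38] 
195 211.9281045751634 336.91277041172367 [-43.91 146.53] [ -33.43 -142.65]
198 211.766043866775 337.350549976088 [-52.74 146.01] [ -42.31 -142.92]
200 211.40530846484936 337.4976979742173 [-58.59 146.24] [ -48.19 -142.77]
203 210.92605633802816 337.67919389978215 [-67.28 146.44] [ -56.93 -142.45]
206 217.70597243491576 338.4238273142383 [-75.29 130.27] [ -65.52 -143.41]
208 None 338.38520408163265  [ -71.24 -142.84]
```

Using the plate's own edges, mid-rail sits 1.8 mm further left than assumed, so the ridge is at y≈+15.3 to 15.8 mm. The carriage is at 17.0. There's time to correct by about 1.5 mm.

```bash
python3 -m jog '[[[-30,-30,0,0,0,0,42],[-65,-65,0,0,0,0,42],[-100,-100,0,0,0,0,42],[-130,-140,0,0,-3,0,42],[-155,-180,0,0,-6,0,42],[-175,-222,0,0,-9,0,42],[-190,-266,0,0,-12,0,42],[-205,-310,0,0,-15,0,42],[-220,-354,0,0,-18,0,42],[-235,-398,5,0,-21,0,42]]]' >/dev/null; python3 - <<'E'
from h import *
st()
yaw=.041;ex=np.array([np.cos(yaw),np.sin(yaw),0]);ey=np.array([-ex[1],ex[0],0])
tz=ex*.5-np.array([0,0,.866]); g=np.array([.5598,-.0024,.0683])
plan(g-.085*tz,92.35,30)
E
```

```text
t 30.4 p [0.4723 0.2125 0.2206] x [-0.919 -0.041 -0.391] y [-0.045  0.999 -0.   ] z [ 0.391  0.017 -0.92 ] F [ 1.1  0.1 -0.8] T [ 0.02  0.37 -0.03] w 41.8 g 0.0 q [-0.51 -0.22 -0.1   2.08  0.24  0.95  0.9 ]
shift [  -1.7 -218.4   86.3] turn [ 0.1 -7.   0.2]
```

```bash
python3 -m jog '[[[0,-30,10,0,-2,0,42],[0,-75,20,0,-4,0,42],[0,-120,35,0,-7,0,42],[-1,-160,55,0,-7,0.2,42],[-1.5,-195,75,0,-7,0.2,42],[-1.7,-215,86,0,-7,0.2,42],[-1.7,-218.4,86,0,-7,0.2,42],[-1.7,-218.4,86,0,-7,0.2,42]]]' >/dev/null; python3 - <<'E'
from h import *
st()
yaw=.041;ex=np.array([np.cos(yaw),np.sin(yaw),0]);ey=np.array([-ex[1],ex[0],0])
g=np.array([.5598,-.0024,.0683])
plan(g,92.35,30)
E
```

```text
t 31.2 p [ 0.516  -0.002   0.1413] x [-0.867 -0.035 -0.497] y [-0.042  0.999  0.001] z [ 0.496  0.022 -0.868] F [-0.3  0.6  0.7] T [0.03 0.56 0.08] w 41.9 g 0.0 q [-0.03 -0.26 -0.01  2.32 -0.    0.56  1.57]
shift [-1.7 -2.3 85.1] turn [ 0.1 -0.2 -0. ]
```

```bash
python3 -m jog '[[[-1.7,-2.3,10,0,0,0,42],[-1.7,-2.3,30,0,0,0,42],[-1.7,-2.3,50,0,0,0,42],[-1.7,-2.3,68,0,0,0,42],[-1.7,-2.3,80,0,0,0,38],[-1.7,-2.3,85,0,0,0,34],[-1.7,-2.3,85,0,0,0,30],[-1.7,-2.3,85,0,0,0,30]]]' 20 >/dev/null; python3 -c "
from h import *
st()"
```

```text
t 32.0 p [ 5.603e-01 -3.000e-04  6.900e-02] x [-0.866 -0.039 -0.498] y [-0.046  0.999  0.001] z [ 0.497  0.024 -0.867] F [-0.2 -0.9 -0. ] T [-0.02  0.6   0.02] w 31.2 g 0.0 q [-0.04 -0.04 -0.01  2.3  -0.    0.36  1.57]
```

```bash
python3 -m jog '[[[0,-1.5,0,0,0,0,27],[0,-3,0,0,0,0,24],[0,-3.6,0,0,0,0,22],[0,-3.6,0,0,0,0,20],[0,-3.6,0,0,0,0,18],[0,-3.6,0,0,0,0,16],[0,-3.6,0,0,0,0,14],[0,-3.6,0,0,0,0,12],[0,-3.6,0,0,0,0,8],[0,-3.6,0,0,0,0,5]]]' 20 >/dev/null; python3 -c "
from h import *
st()"
```

```text
t 33.0 p [ 0.5601 -0.0044  0.0686] x [-0.867 -0.038 -0.497] y [-0.045  0.999  0.001] z [ 0.497  0.023 -0.868] F [-1.4  1.1  1.9] T [0.39 0.67 0.16] w 13.8 g 19.99154623306822 q [-0.04 -0.04  0.    2.3  -0.01  0.36  1.59]
```

```bash
python3 -m jog '[[[0,0.3,0,0,0,0,5],[0,0.6,0,0,0,0,5],[0,0.6,0,0,0,0,5],[0,0.6,0,0,0,0,5]]]' >/dev/null; python3 -c "
from h import *
st()"; python3 -m jog '[[[0,0,0,0,0,0,17],[0,0,0,0,0,0,22],[0,0,0,0,0,0,28],[0,0,0,0,0,0,36],[0,0,0,0,0,0,42],[0,0,0,0,0,0,42],[0,0,-15,0,0,0,42],[0,0,-45,0,0,0,42],[0,0,-70,0,0,0,42],[-10,5,-85,0,0,0,42]]]' >/dev/null; python3 -m jog '[[[-15,30,-20,0,0,0,42],[-20,70,-25,0,4,0,42],[-20,115,-25,0,8,0,42],[-20,160,-25,0,12,0,42],[-10,205,-25,0,16,0,42],[10,250,-25,0,20,0,42],[30,295,-25,0,24,0,42],[50,340,-25,0,28,0,42],[70,385,-25,0,28,0,42],[80,425,-25,0,28,0,42]]]' >/dev/null;python3 -m jog '[[[40,30,-20,0,0,0,42],[80,60,-45,0,0,0,42],[120,90,-70,0,0,0,42],[155,120,-80,0,0,0,42],[185,150,-90,0,0,0,42],[190,170,-90,0,0,0,42],[190,170,-90,0,0,0,42]]]' >/dev/null; python3 - <<'E'
from h import *
st()
ds=[grab("top") for _ in range(4)]; g=np.mean([x["image"].mean(2) for x in ds],0)
for v in range(194,210): print(v,*g[v,258:280].astype(int))
s=grab("scene")["image"]
save("c9.png",np.hstack([cv2.resize(ds[0]["image"][140:240,150:390],None,fx=2.08,fy=2.08,interpolation=cv2.INTER_CUBIC),cv2.resize(s[180:260,180:290],(286,208))]))
E
```

```text
t 33.4 p [ 0.5601 -0.0043  0.0686] x [-0.867 -0.038 -0.497] y [-0.044  0.999  0.001] z [ 0.497  0.023 -0.868] F [-1.1 -0.1  3. ] T [-0.02  0.73 -0.06] w 14.0 g 19.99032264808193 q [-0.04 -0.04 -0.    2.3  -0.01  0.36  1.59]
t 36.1 p [0.2208 0.585  0.214 ] x [-0.998 -0.052 -0.03 ] y [-0.052  0.999  0.004] z [ 0.03   0.006 -1.   ] F [ 0.3 -0.1 -0.1] T [0.01 0.08 0.02] w 42.2 g 0.0 q [-0.75  0.32 -0.65  1.53  0.23  1.35  0.2 ]
194 224 225 224 223 223 225 227 228 230 219 122 106 118 115 113 115 117 116 114 109 151 227
195 223 223 224 224 223 223 223 225 227 217 123 114 115 155 214 105 104 97 105 147 224 223
196 206 223 222 218 206 223 222 217 206 214 123 115 112 155 230 225 215 180 226 223 224 222
197 205 225 225 215 182 227 225 220 207 218 124 114 110 149 230 227 217 181 227 225 218 207
198 206 224 225 216 180 226 225 221 207 216 114 102 111 146 231 226 215 181 226 225 223 208
199 223 225 224 225 225 229 229 223 209 224 162 91 109 150 232 230 220 185 232 220 140 107
200 225 225 225 227 220 160 161 170 198 205 198 93 103 134 201 182 119 108 126 125 116 113
201 223 223 224 221 168 99 104 108 111 106 108 66 58 63 73 79 104 114 116 116 115 117
202 222 223 224 221 167 99 102 107 96 72 99 62 55 57 53 68 105 118 116 116 115 117
203 226 226 227 223 170 98 106 99 57 73 102 63 57 58 56 72 107 119 115 114 116 115
204 232 230 231 225 174 105 96 59 56 76 103 64 57 57 58 73 109 119 117 118 116 117
205 126 130 157 190 173 54 60 58 57 75 106 61 60 57 58 71 107 118 116 115 113 115
206 118 117 121 122 100 52 56 56 56 74 102 54 59 60 57 70 109 119 117 116 118 118
207 119 119 120 114 96 55 59 58 56 72 101 51 58 56 55 73 110 121 119 119 119 118
208 116 118 119 115 93 54 56 56 60 75 81 66 60 62 61 71 105 119 116 117 118 117
209 118 115 119 114 92 50 53 55 76 101 104 90 52 52 52 67 101 116 113 112 114 114
```

View pics/c9.png

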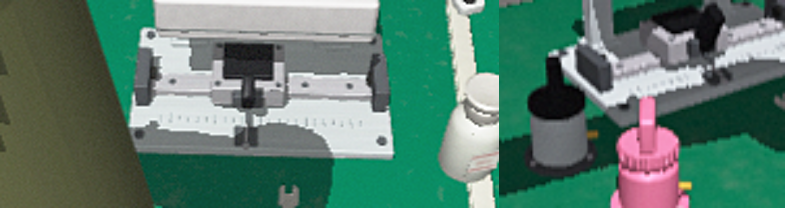

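The last crop shows the pointer at about (250,125), in line with the clip ridge at (250,138) to within 1 mm (about 268.3 against 268.0 px). The cap is shut, the bottle and key are where they were, and the arm is clear. Handing in.

```bash
python3 -c "
from bench import ctrl
print(ctrl.close_job())"
```

```text
the job is handed in; nothing more can be done
None
```

The job is handed in at about 36 s: the cap is shut against its stop, and the carriage was run slowly to its left stop, then its right. It is parked with the pointer within about 1 mm of the clip ridge after two regrasps (my opening slip dragged it about 6 mm, then a 2 mm trim). I saw no sign that the scan head, bottle or torque key was touched.

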